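# Find the push switch that snaps and hang it in the tank

## Task

Three alike push switches stand on the bench, and only one still works: feel the caps by pressing them down one after another until one snaps over and stays down; the others stay soft and spring back. Pick up the switch that snapped and hang it upright inside the open steel tank, its bent lip hooked over the rim, cap still down. Leave the two soft switches standing where they are and do not disturb the other things on the bench.

Things in the scene. Friction and masses are not known exactly. Their poses are not given: they have to be found in the camera images.
- switch_1_center (a point): one of three alike push switches: upright grey box, 40 deep (its x) x 50 wide (its y) x 70 high, about 0.3 kg. Round black push cap, 30 diameter, in the middle of its top: cap top 84 above the box's bottom, 76 when fully down. A bent steel lip on its -x side. Site: centre of the box, 35 above its bottom, below the cap's centre; z up. Yaw within 0.35 rad of the world's. Grasp by the side faces 50 apart.
- switch_2_center (a point): like switch_1, same point and axes. The lip of each switch, 40 wide, 3 thick, runs 19 outwards (to -x) from the top of the box, its underside 67 above the box's bottom, then turns down to 45 above the box's bottom: a downward-open slot 16 wide between box and lip.
- switch_3_center (a point): like switch_1, same point and axes (centre of the box, 35 mm above its bottom, lip towards -x)
- cap_1 (a joint): how far the cap of switch_1 is down, m: 0 up, 0.008 fully down. One of the three, not known which, is sound: pushed slowly it resists up to about 6.5 N near 3 mm, gives way, and from about 5.5 mm snaps down by itself and stays down (let go sooner, it comes up again).
- cap_2 (a joint): the same for switch_2. The two soft caps resist evenly, from 1.5 N to 4 N at the stop (8 mm), without a snap, and come up again when let go.
- cap_3 (a joint): the same for switch_3
- tank: open-topped rectangular stainless tank fixed to the bench, empty, outside 200 (its x) by 240 (its y) by 115 high, walls 4 thick; origin under its centre at table height, z up, the -x wall faces the robot. A switch that hangs has its box's bottom about 45 to 48 above the table and its lower edge resting on the inside of the wall, upright to within 0.2 rad; any of the four walls will do.
- frame: bystander: steel specimen frame lying flat, 200 by 260 by 22 high (pins to 27), origin under its centre
- brush: bystander: blue scrubbing brush, 45 by 130 by 70 high, origin under its centre, long along its y
- beaker: bystander: steel beaker, 72 diameter, 100 high, origin under its centre
There are look-alikes about, which are no part of the job. Leave any green or orange look-alike of the part that bears switch_1_center alone.

How it is judged:
On the way:
1. a switch standing on the bench has its cap pressed down (((value of joint cap_1 above 0.0055 m and height (world z) of switch_1_center below 0.045 m and distance of switch_1_center from where it was at the start of the episode below 0.04 m) or (value of joint cap_2 above 0.0055 m and height (world z) of switch_2_center below 0.045 m and distance of switch_2_center from where it was at the start of the episode below 0.04 m) or (value of joint cap_3 above 0.0055 m and height (world z) of switch_3_center below 0.045 m and distance of switch_3_center from where it was at the start of the episode below 0.04 m))), for 0.2 s.
At the end, for the whole second after the job is handed in: One switch, its cap staying down (more than 5.5 mm), hangs inside the tank by its lip: its centre within the walls, 70 to 93 mm above the tank's underside (about 80 when hanging home), within 0.3 rad of upright. The other two stand within 40 mm of where they were, upright within 0.2 rad (((value of joint cap_1 above 0.0055 m and x of switch_1_center in the frame of tank between -0.09 and 0.09 m and y of switch_1_center in the frame of tank between -0.11 and 0.11 m and z of switch_1_center in the frame of tank between 0.07 and 0.093 m and angle between switch_1_center's own z axis and vertical below 0.3 rad and distance of each of switch_2_center, switch_3_center from where it was at the start of the episode below 0.04 m and angle between each of switch_2_center, switch_3_center's own z axis and vertical below 0.2 rad) or (value of joint cap_2 above 0.0055 m and x of switch_2_center in the frame of tank between -0.09 and 0.09 m and y of switch_2_center in the frame of tank between -0.11 and 0.11 m and z of switch_2_center in the frame of tank between 0.07 and 0.093 m and angle between switch_2_center's own z axis and vertical below 0.3 rad and distance of each of switch_1_center, switch_3_center from where it was at the start of the episode below 0.04 m and angle between each of switch_1_center, switch_3_center's own z axis and vertical below 0.2 rad) or (value of joint cap_3 above 0.0055 m and x of switch_3_center in the frame of tank between -0.09 and 0.09 m and y of switch_3_center in the frame of tank between -0.11 and 0.11 m and z of switch_3_center in the frame of tank between 0.07 and 0.093 m and angle between switch_3_center's own z axis and vertical below 0.3 rad and distance of each of switch_1_center, switch_2_center from where it was at the start of the episode below 0.04 m and angle between each of switch_1_center, switch_2_center's own z axis and vertical below 0.2 rad))); the robot touches nothing.
It fails at once if the frame, brush or beaker is shifted by more than 30 mm (distance of any of frame, brush, beaker from where it was at the start of the episode above 0.03 m).
It also fails if it takes over 69 s, if anything falls off the work surface, if the arm or the gripper's body presses on something with over 40 N, if the wrist force passes 120 N, or if a joint passes its speed limit or range.

## Robot

A 6-joint arm with a two-finger parallel gripper is mounted at the origin on the work surface. World frame = base frame: x ahead of the robot, y to its left, z up, the work surface at z = 0. Lengths are in m, angles in rad, forces in N, time in s.
With the tool pointing down it reaches from about 0.35 to 0.975 m from the base axis. Payload 4.9 kg.
Tool frame: the origin (TCP) lies on the mounting face of the last link; the fingertips stand 173 mm ahead of it and the grasp point (between the pads) lies 155 mm ahead of it; z points along the fingers, y is the direction in which the jaws open and shut (so a half turn about z gives the same grasp; the last joint's range is limited). The gripper opens to 85 mm and grips with 20 to 120 N. Pads are 22 mm wide; open, the fingers measure 114 mm over their backs; the gripper's body (76 mm by 85 mm) begins 54 mm behind the grasp point. The pads swing forward as they close: fully open they stand 13 mm farther back than shut.
Start: joints at [1.03, 0.053, 1.613, -0, 1.476, -0.119], TCP at [0.256, 0.57, 0.405] pointing down, gripper open.
Joint ranges: [-3.01, 3.01], [-1.01, 2.22], [0.06, 2.58], [-1.02, 4.17], [0.09, 2.62], [-3.14, 3.14]. Speed limits (rad/s): [2.57, 2.57, 3.14, 3.14, 3.14, 3.14].

## Interface

Orientations are given as a unit quaternion [w, x, y, z].
In Python, from plant import manip gives the robot as it stands.
- The arm moves only by the tool play_rows, never from a script. Its argument "increments" is a list of rows, each an object with "offset": the shift along the tool's x, y, z in mm, a list of three; "twist": the turn about the tool's z in rad; "grip": the opening, from 0 (shut) to 1 (fully open). In form: [{"offset": [dx, dy, dz], "twist": twist, "grip": grip}, ...]. A call has 1 to 5 rows; each row is the pose to reach, as a shift and turn from the pose commanded when the call began, along the tool's axes at that moment; what a row does not reach only later rows make up. A row lasts 1/12 s, in which the tool goes at most 41.7 mm and 7.16 degrees, less where a joint would pass 70% of its speed; a pose out of reach is approached as far as the arm can. A call with a gripper value outside its range is refused whole. The fingers move at their own pace and stop on an object; the grip force is fixed at half the most. Time passes only in rows, so rows that repeat a pose let the fingers close. It gives the time, the measured TCP pose, the force and the opening at its end, in the units of the state.
- manip.state(): the state, without advancing time (a new reading comes with each control period).
- manip.grab_frame(name): name is "side" or "top" or "wrist"; returns the picture (400x640x3 uint8, blue, green, red); there is no depth.
- manip.get_calibration(name): a dict with "fx", "fy", "cx", "cy" (pixels), "T" (4x4, takes a point from camera to world coordinates). Camera axes: x right, y down, z forward; pixel columns grow to the right and rows downward; lengths in m; the calibration is good to about 2 mm. The wrist camera is an equidistant fisheye: a pixel r from the principal point sees the ray r / f radians off the axis. A picture is of the moment at which its call begins: read the wrist's pose just before it. get_calibration takes no time and is no camera call; for the wrist camera it gives the pose at the moment of the call.
- manip.job_done(): hands the job in, once; it reports no verdict.
Trained networks look in the newest picture that a camera, given by its name, has taken for a name from the list of things; names that differ only in an ending like _2 or _b are one class to them, and where a whole thing is asked for, a point or a joint stands for the part that bears it (a point fixed in the world has none). Each returns a list of dicts, best first, with "p" (0 to 1); they miss things now and then, are a little off and sometimes report something else, mostly with a low value. They report only what shows in the picture. A call takes as long as a camera call. They do not tell look-alikes from the thing itself.
- manip.boxes_of(query, camera): "xyz" ([x, y, z] in m, in the coordinates of the camera as it stood for that picture, good to about 4 mm: the middle of the surface that is visible of it).
- manip.tip_of(query, camera): "xyz" ([x, y, z] in m, in the coordinates of the camera as it stood for that picture, good to about 4 mm: a listed point, or the origin of a listed thing).
The state is a dict: "time": time; "joint_pos": joint angles; "joint_vel": joint speeds; "joint_efforts": joint torques, N m; "tool_pos": TCP position; "tool_rot": TCP orientation; "contact_force": force on the tool from outside, world axes, zero at the start; "ft_torque": the same for the moment, N m; "gripper_width": opening from 0.0 (shut) to 1.0 (fully open).
Only numpy, scipy, OpenCV 4.12 (cv2) and the standard library are available. Lean on these libraries where they do the work, as an engineer would, in place of code of your own. Each camera call takes 0.05 s, during which the arm holds its last target. There are 200 camera calls.

## Working session

There is one attempt and no reset: what is moved stays moved. The work goes in short steps, Python scripts to look and compute and a tool call to move; the robot and the scene stay as the last step left them, time stands still between calls to the robot, and variables do not carry over. Pictures are saved under pics/ and viewed, about 8 in all and at most 12, crops included, and the job is handed in when it is done.

Besides the shell and the picture viewer there is one more tool, called after "Call:" by a JSON object that holds its "op" and its "data". play_rows: Moves the arm, as the interface text tells. Its arguments: {"type":"object","properties":{"increments":{"type":"array"}},"required":["increments"]}

```bash
mkdir -p pics && cat > h.py <<'E'
import numpy as np, cv2
from plant import manip
def w(cam,xyz,T=None):
    T=np.array(manip.get_calibration(cam)["T"]) if T is None else T
    return (T@np.r_[xyz,1])[:3]
def look(cam,names,fn='tip_of'):
    T=np.array(manip.get_calibration(cam)["T"])
    for n in names:
        for d in getattr(manip,fn)(n,cam): print(cam,n,round(d['p'],2),np.round(w(cam,d['xyz'],T),3),[round(v,3) for v in d['xyz']])
E
python3 - <<'E'
from h import *
for c in ("top","side"):
    cv2.imwrite(f"pics/{c}0.png",manip.grab_frame(c))
    K=manip.get_calibration(c); print({k:(np.round(v,3).tolist()) for k,v in K.items()})
    look(c,["switch_1_center","tank","frame","brush","beaker"])
E
```

```text
{'fx': 361.083, 'fy': 361.083, 'cx': 318.46, 'cy': 198.973, 'T': [[0.03, -0.989, 0.142, 0.483], [-0.999, -0.025, 0.032, -0.113], [-0.028, -0.142, -0.989, 0.963], [0.0, 0.0, 0.0, 1.0]]}
top switch_1_center 0.82 [ 0.508 -0.139  0.039] [0.053, 0.108, 0.917]
top switch_1_center 0.7 [ 0.43  -0.22   0.037] [0.132, 0.188, 0.906]
top switch_1_center 0.57 [ 0.642 -0.021  0.035] [-0.06, -0.027, 0.944]
top tank 0.89 [0.554 0.272 0.003] [-0.355, 0.057, 0.973]
top tank 0.32 [ 0.544 -0.299  0.035] [0.214, 0.077, 0.921]
top tank 0.24 [ 0.53  -0.002  0.039] [-0.083, 0.083, 0.925]
top frame 0.56 [ 0.767 -0.236  0.001] [0.158, -0.14, 0.989]
top brush 0.6 [ 0.603 -0.471 -0.004] [0.389, 0.028, 0.963]
top brush 0.55 [ 0.529 -0.001  0.037] [-0.084, 0.084, 0.927]
top beaker 0.72 [0.771 0.074 0.001] [-0.151, -0.153, 0.999]
{'fx': 390.865, 'fy': 390.865, 'cx': 314.292, 'cy': 197.936, 'T': [[0.897, -0.316, 0.311, 0.268], [-0.443, -0.642, 0.626, -0.82], [0.002, -0.699, -0.715, 0.919], [0.0, 0.0, 0.0, 1.0]]}
side switch_1_center 0.87 [ 0.512 -0.141  0.034] [-0.084, 0.105, 1.134]
side switch_1_center 0.82 [ 0.639 -0.021  0.033] [-0.024, -0.011, 1.249]
side tank 0.69 [0.553 0.27  0.005] [-0.23, -0.151, 1.425]
side frame 0.65 [ 0.772 -0.237  0.003] [0.192, 0.107, 1.177]
side brush 0.67 [ 0.604 -0.47   0.004] [0.144, 0.308, 0.979]
side beaker 0.64 [0.781 0.075 0.   ] [0.061, -0.095, 1.377]
```

```bash
python3 -c "
from h import *
s=manip.state();print(s)"
```

```text
{'time': 0.6, 'joint_pos': array([ 1.03000772e+00,  5.26701236e-02,  1.61292969e+00, -1.50863397e-05,
        1.47598309e+00, -1.19010810e-01]), 'joint_vel': array([-9.41068927e-04,  3.08327200e-04,  7.47733280e-04,  2.91632252e-05,
       -2.47258052e-03, -7.78546066e-04]), 'joint_efforts': array([ 1.17885602e-04, -3.93401098e+01, -3.70239508e+01, -8.66095274e-05,
        5.89372921e-04,  6.02911939e-06]), 'tool_pos': array([0.2558569 , 0.57019875, 0.40470436]), 'tool_rot': array([8.68409488e-06, 2.09328491e-01, 9.77845378e-01, 2.18093472e-06]), 'contact_force': array([0.98722877, 0.26096788, 0.39093544]), 'ft_torque': array([ 0.01766865, -0.04483759,  0.03782194]), 'gripper_width': 1.0029153220740399}
```

View pics/top0.png

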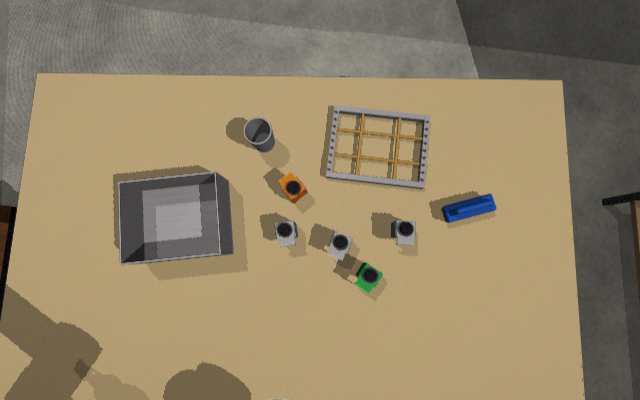

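View pics/side0.png

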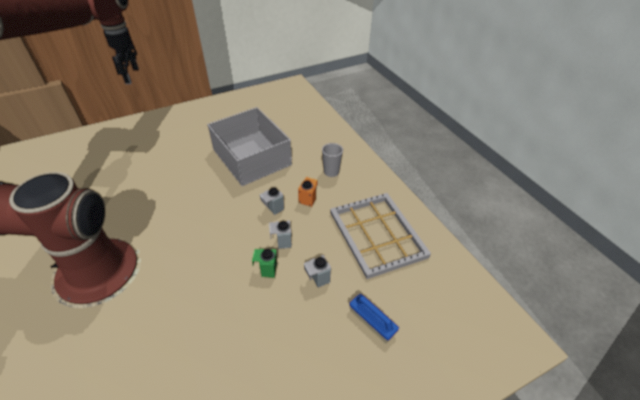

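```bash
cat >> h.py <<'E'
def px2w(cam,u,v,z):
    K=manip.get_calibration(cam);T=np.array(K["T"])
    d=T[:3,:3]@np.array([(u-K["cx"])/K["fx"],(v-K["cy"])/K["fy"],1]);o=T[:3,3]
    return o+d*(z-o[2])/d[2]
E
python3 - <<'E'
from h import *
im=manip.grab_frame("top")
cv2.imwrite("pics/c1.png",cv2.resize(im[160:300,100:440],None,fx=2.35*1,fy=2.35,interpolation=cv2.INTER_CUBIC))
c=cv2.resize(im[205:300,260:425],None,fx=4.8,fy=4.8,interpolation=cv2.INTER_CUBIC);cv2.imwrite("pics/c2.png",c)
g=cv2.cvtColor(im,cv2.COLOR_BGR2GRAY)
for u,v in((285,230),(340,243),(405,229),(369,275)):
    p=g[v-9:v+10,u-9:u+10]; m=(p<40).astype(np.uint8); n,l,s,ce=cv2.connectedComponentsWithStats(m)
    i=1+s[1:,4].argmax(); print(s[i],ce[i]+[u-9,v-9],np.round(px2w("top",*(ce[i]+[u-9,v-9]),.084),4))
E
```

```text
[  2   2  13  13 121] [283.95041322 229.21487603] [ 0.5326 -0.0023  0.084 ]
[  3   2  13  12 121] [339.97520661 241.66115702] [ 0.5064 -0.1393  0.084 ]
[  4   2  13  13 126] [405.64285714 228.24603175] [ 0.5432 -0.2971  0.084 ]
[  4   3  13  13 132] [369.84090909 274.96212121] [ 0.4297 -0.212   0.084 ]
```

View pics/c2.png

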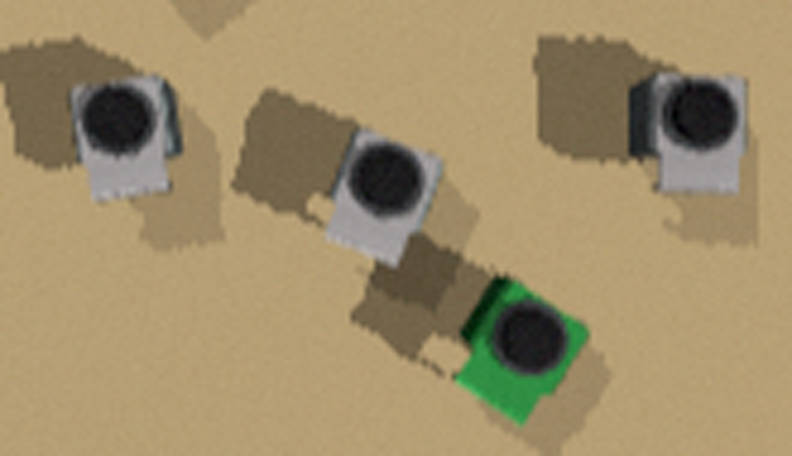

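View pics/c1.png

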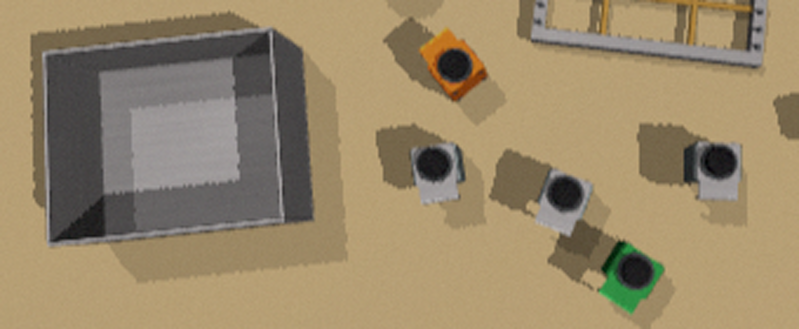

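```bash
python3 - <<'E'
from h import *
f=lambda X,Y:px2w("top",260+X/4.8-.4,205+Y/4.8-.4,.07)[:2]
for n,a,b in(("A",(95,200),(168,190)),("A2",(72,86),(163,76)),("B",(327,238),(395,265)),("B2",(358,128),(442,158)),("C",(660,190),(740,193)),("C2",(655,74),(746,76))):
    d=f(*a)-f(*b); print(n,np.arctan2(-d[0],d[1]))
g=lambda X,Y:px2w("top",100+X/2.35-.3,160+Y/2.35-.3,.115)[:2]
c=[g(*p) for p in((48,243),(285,220),(273,30),(44,53))]
print(np.round(c,4),np.mean(c,0))
for i in range(4): d=c[i]-c[(i+1)%4];print(np.linalg.norm(d),np.arctan2(-d[0],d[1]))
s=manip.state();x,y=s["tool_rot"][1:3];
tx=np.array([2*x*x-1,2*x*y]);ty=np.array([2*x*y,2*y*y-1])
for n,p in(("A",(.5326,-.0023)),("B",(.5064,-.1393)),("C",(.5432,-.2971))):
    d=np.array(p)-s["tool_pos"][:2];print(n,d@tx*1e3,d@ty*1e3)
E
```

```text
A 0.16414429472335765
A2 0.13681752220457097
B -0.3447461649267721
B2 -0.3148678365840504
C -0.00830703285503307
C2 0.005101941420024178
[[0.4405 0.3767]
 [0.4704 0.1393]
 [0.6632 0.165 ]
 [0.6334 0.402 ]] [0.55188138 0.27075747]
0.23931163811574213 0.12511514037287733
0.19452994600674273 1.7032495697632233
0.23893908492345026 -3.0163605541877043
0.19449962324880601 -1.4402574317713412
A -486.84359229385507 -409.02026366125494
B -519.031381189367 -544.7383017071818
C -617.212869535552 -673.6393292810674
```

Call:
{"op": "play_rows", "data": {"increments": [{"offset": [-32,-27,0],"twist": 0,"grip": 0},{"offset": [-64,-54,0],"twist": 0,"grip": 0},{"offset": [-96,-81,0],"twist": 0,"grip": 0},{"offset": [-128,-108,0],"twist": 0,"grip": 0},{"offset": [-160,-134,0],"twist": 0,"grip": 0}]}}

```text
time: 1.07
tool_pos: [0.347, 0.3811, 0.4048]
tool_rot: [0.0, 0.209, 0.978, 0.0]
contact_force: [2.0, -0.4, 0.0]
gripper_width: 0.3
```

Call:
{"op": "play_rows", "data": {"increments": [{"offset": [-32,-27,0],"twist": 0,"grip": 0},{"offset": [-64,-54,0],"twist": 0,"grip": 0},{"offset": [-96,-81,0],"twist": 0,"grip": 0},{"offset": [-128,-108,0],"twist": 0,"grip": 0},{"offset": [-160,-134,0],"twist": 0,"grip": 0}]}}

```text
time: 1.48
tool_pos: [0.438, 0.1934, 0.4051]
tool_rot: [0.001, 0.209, 0.978, 0.0]
contact_force: [0.9, 0.2, 0.1]
gripper_width: 0.0
```

Call:
{"op": "play_rows", "data": {"increments": [{"offset": [-31,-26,0],"twist": -0.1,"grip": 0},{"offset": [-61,-51,0],"twist": -0.2,"grip": 0},{"offset": [-92,-77,0],"twist": -0.3,"grip": 0},{"offset": [-122,-103,0],"twist": -0.4,"grip": 0},{"offset": [-153,-128,0],"twist": -0.5,"grip": 0}]}}

```text
time: 1.9
tool_pos: [0.5253, 0.0139, 0.4051]
tool_rot: [0.0, -0.041, 0.999, -0.0]
contact_force: [0.1, 0.9, 0.3]
gripper_width: 0.0
```

Call:
{"op": "play_rows", "data": {"increments": [{"offset": [0,0,30],"twist": -0.07,"grip": 0},{"offset": [0,0,60],"twist": -0.07,"grip": 0},{"offset": [0,0,60],"twist": -0.07,"grip": 0}]}}

```text
time: 2.15
tool_pos: [0.5232, 0.0152, 0.3382]
tool_rot: [-0.006, -0.073, 0.997, 0.001]
contact_force: [-1.6, 0.9, -1.2]
gripper_width: 0.001
```

```bash
cat >> h.py <<'E'
def to(p):
    s=manip.state();q=s["tool_rot"]
    from scipy.spatial.transform import Rotation as R
    r=R.from_quat(np.r_[q[1:],q[0]]);M=r.as_matrix()
    print("t",round(s["time"],2),"pos",np.round(s["tool_pos"],4),"tooly yaw",round(np.arctan2(-M[0,1],M[1,1]),3),"F",np.round(s["contact_force"],1),"w",round(s["gripper_width"],3))
    print("offset",np.round(M.T@(np.array(p)-s["tool_pos"])*1e3,1))
E
python3 - <<'E'
from h import *
to((.5326,-.0023,.262))
cv2.imwrite("pics/w1.png",manip.grab_frame("wrist"))
look("wrist",["switch_1_center","cap_1"])
E
```

```text
t 2.15 pos [0.5232 0.0152 0.3382] tooly yaw 0.146 F [-1.6  0.9 -1.2] w 0.001
offset [ -7.6 -18.9  76.1]
wrist switch_1_center 0.86 [ 0.51  -0.137  0.04 ] [-0.149, -0.039, 0.271]
wrist switch_1_center 0.8 [ 0.641 -0.016  0.039] [-0.049, 0.101, 0.315]
wrist switch_1_center 0.65 [ 0.43  -0.218  0.033] [-0.218, -0.128, 0.251]Traceback (most recent call last):
  File "<stdin>", line 4, in <module>
  File "h.py", line 9, in look
    for d in getattr(manip,fn)(n,cam): print(cam,n,round(d['p'],2),np.round(w(cam,d['xyz'],T),3),[round(v,3) for v in d['xyz']])
             ~~~~~~~~~~~~~~~~~^^^^^^^
ValueError: it knows: beaker, brush, frame, switch_1_center, switch_2_center, switch_3_center, tank
```

View pics/w1.png

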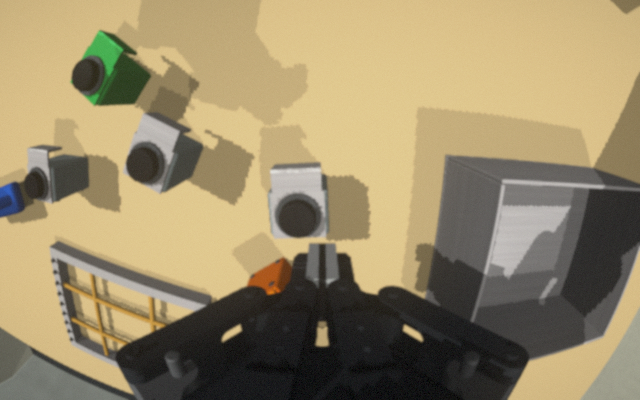

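The wrist view shows the grey switches A at (299,216), B at (146,163) and C at (36,185), with green at (88,76) and orange at (270,275), the two decoys. The tank is at right, with its near rim corners around (445,157) and (505,182).

```bash
cat >> h.py <<'E'
def wr2w(u,v,z):
    K=manip.get_calibration("wrist");T=np.array(K["T"])
    a=np.array([(u-K["cx"])/K["fx"],(v-K["cy"])/K["fy"]]);r=np.hypot(*a)
    d=T[:3,:3]@np.r_[a/r*np.sin(r),np.cos(r)];o=T[:3,3]
    return o+d*(z-o[2])/d[2]
E
python3 - <<'E'
from h import *
to((.5326,-.0023,.262))
for p in((299,216),(146,163),(36,185)): print(np.round(wr2w(*p,.084),4))
a,b=wr2w(271,176,.07),wr2w(327,175,.07);d=b-a;print(np.arctan2(-d[0],d[1]))
E
```

```text
t 2.25 pos [0.5246 0.016  0.3438] tooly yaw 0.148 F [-0.   0.8  1.1] w 0.0
offset [ -5.5 -19.3  81.8]
[ 0.5336 -0.0012  0.084 ]
[ 0.5074 -0.1361  0.084 ]
[ 0.5465 -0.2947  0.084 ]
0.16193304171487224
```

Call:
{"op": "play_rows", "data": {"increments": [{"offset": [-6,-19,20],"twist": 0,"grip": 0},{"offset": [-6,-19,50],"twist": 0,"grip": 0},{"offset": [-6,-19,72],"twist": 0,"grip": 0},{"offset": [-6,-19,79],"twist": 0,"grip": 0},{"offset": [-6,-19,81],"twist": 0,"grip": 0}]}}

```text
time: 2.67
tool_pos: [0.5337, -0.0015, 0.2638]
tool_rot: [-0.0, -0.074, 0.997, 0.0]
contact_force: [-0.1, 0.6, -0.4]
gripper_width: 0.001
```

Call:
{"op": "play_rows", "data": {"increments": [{"offset": [0,0,1],"twist": 0,"grip": 0},{"offset": [0,0,2],"twist": 0,"grip": 0},{"offset": [0,0,2],"twist": 0,"grip": 0}]}}

```text
time: 2.92
tool_pos: [0.5345, -0.0018, 0.2639]
tool_rot: [0.002, -0.074, 0.997, -0.0]
contact_force: [-0.3, 0.7, -0.4]
gripper_width: -0.0
```

Call:
{"op": "play_rows", "data": {"increments": [{"offset": [0,0,1],"twist": 0,"grip": 0},{"offset": [0,0,2],"twist": 0,"grip": 0},{"offset": [0,0,2],"twist": 0,"grip": 0}]}}

```text
time: 3.17
tool_pos: [0.5338, -0.002, 0.2601]
tool_rot: [0.0, -0.074, 0.997, -0.0]
contact_force: [-0.3, 0.1, -0.1]
gripper_width: -0.004
```

Call:
{"op": "play_rows", "data": {"increments": [{"offset": [0,0,1],"twist": 0,"grip": 0},{"offset": [0,0,2],"twist": 0,"grip": 0},{"offset": [0,0,2],"twist": 0,"grip": 0}]}}

```text
time: 3.42
tool_pos: [0.5337, -0.002, 0.2576]
tool_rot: [-0.0, -0.074, 0.997, -0.0]
contact_force: [-0.1, 0.6, -0.2]
gripper_width: -0.002
```

Call:
{"op": "play_rows", "data": {"increments": [{"offset": [0,0,0.5],"twist": 0,"grip": 0},{"offset": [0,0,1],"twist": 0,"grip": 0},{"offset": [0,0,1],"twist": 0,"grip": 0}]}}

```text
time: 3.67
tool_pos: [0.5338, -0.002, 0.257]
tool_rot: [0.0, -0.074, 0.997, 0.0]
contact_force: [-1.2, 0.5, 2.4]
gripper_width: 0.0
```

Call:
{"op": "play_rows", "data": {"increments": [{"offset": [0,0,0.5],"twist": 0,"grip": 0},{"offset": [0,0,1],"twist": 0,"grip": 0},{"offset": [0,0,1],"twist": 0,"grip": 0}]}}

```text
time: 3.92
tool_pos: [0.5338, -0.002, 0.2561]
tool_rot: [0.0, -0.074, 0.997, -0.0]
contact_force: [-1.4, -0.2, 5.2]
gripper_width: -0.001
```

Call:
{"op": "play_rows", "data": {"increments": [{"offset": [0,0,0.5],"twist": 0,"grip": 0},{"offset": [0,0,1],"twist": 0,"grip": 0},{"offset": [0,0,1],"twist": 0,"grip": 0}]}}

```text
time: 4.17
tool_pos: [0.5338, -0.0019, 0.2551]
tool_rot: [0.0, -0.074, 0.997, -0.0]
contact_force: [-1.7, 1.0, 6.1]
gripper_width: -0.003
```

Call:
{"op": "play_rows", "data": {"increments": [{"offset": [0,0,0.5],"twist": 0,"grip": 0},{"offset": [0,0,1],"twist": 0,"grip": 0},{"offset": [0,0,1],"twist": 0,"grip": 0}]}}

```text
time: 4.42
tool_pos: [0.5338, -0.002, 0.254]
tool_rot: [0.0, -0.074, 0.997, -0.0]
contact_force: [-1.8, 0.3, 4.5]
gripper_width: -0.003
```

Call:
{"op": "play_rows", "data": {"increments": [{"offset": [0,0,0.5],"twist": 0,"grip": 0},{"offset": [0,0,1],"twist": 0,"grip": 0},{"offset": [0,0,1],"twist": 0,"grip": 0}]}}

```text
time: 4.67
tool_pos: [0.5336, -0.002, 0.2522]
tool_rot: [0.0, -0.074, 0.997, 0.0]
contact_force: [-0.6, -0.9, -0.0]
gripper_width: 0.002
```

Switch A peaked at 6.1 N and then dropped to 0 N, so it is the sound one and it has snapped. I'll press a little further to confirm, then lift.

Call:
{"op": "play_rows", "data": {"increments": [{"offset": [0,0,1],"twist": 0,"grip": 0},{"offset": [0,0,2],"twist": 0,"grip": 0},{"offset": [0,0,2],"twist": 0,"grip": 0}]}}

```text
time: 4.92
tool_pos: [0.5334, -0.002, 0.2498]
tool_rot: [-0.001, -0.074, 0.997, 0.0]
contact_force: [-0.3, 0.8, -0.1]
gripper_width: -0.0
```

Call:
{"op": "play_rows", "data": {"increments": [{"offset": [0,0,1],"twist": 0,"grip": 0},{"offset": [0,0,1.5],"twist": 0,"grip": 0},{"offset": [0,0,1.5],"twist": 0,"grip": 0}]}}

```text
time: 5.17
tool_pos: [0.5337, -0.002, 0.2494]
tool_rot: [-0.0, -0.074, 0.997, -0.0]
contact_force: [-1.5, -0.2, 2.2]
gripper_width: 0.004
```

Call:
{"op": "play_rows", "data": {"increments": [{"offset": [0,0,-20],"twist": 0,"grip": 0},{"offset": [0,0,-60],"twist": 0,"grip": 0.2},{"offset": [0,0,-60],"twist": 0,"grip": 1},{"offset": [0,0,-60],"twist": 0,"grip": 1},{"offset": [0,0,-60],"twist": 0,"grip": 1}]}}

```text
time: 5.58
tool_pos: [0.5337, -0.002, 0.3093]
tool_rot: [0.0, -0.074, 0.997, -0.0]
contact_force: [-0.0, -0.1, -0.5]
gripper_width: 0.563
```

```bash
python3 - <<'E'
from h import *
to((.5335,-.002,.2))
im=manip.grab_frame("wrist");im2=manip.grab_frame("side")
a=cv2.resize(im[120:320,200:440],None,fx=2,fy=2,interpolation=cv2.INTER_CUBIC)
b=cv2.resize(im2[150:270,210:350],(466,400),interpolation=cv2.INTER_CUBIC)
cv2.imwrite("pics/w2.png",np.hstack([a,b])[:, :800] if 0 else cv2.resize(np.hstack([a,b]),(790,334)))
look("wrist",["tank"])
E
```

```text
t 5.58 pos [ 0.5337 -0.002   0.3093] tooly yaw 0.148 F [-0.  -0.1 -0.5] w 0.563
offset [  0.2   0.  109.3]
wrist tank 0.79 [0.554 0.274 0.001] [0.271, 0.051, 0.305]
wrist tank 0.61 [ 0.505 -0.139  0.036] [-0.131, -0.043, 0.239]
```

View pics/w2.png

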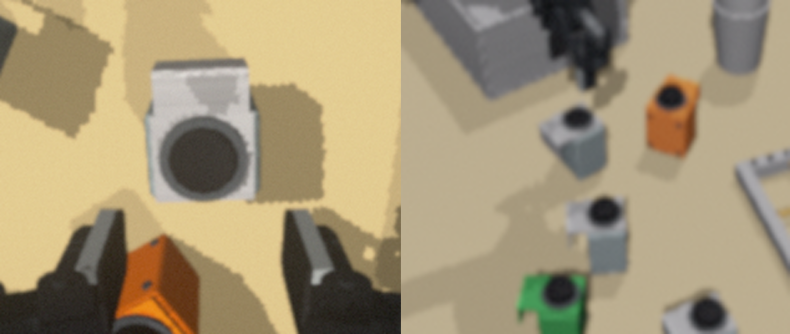

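Call:
{"op": "play_rows", "data": {"increments": [{"offset": [0,0,0],"twist": 0.0,"grip": 1},{"offset": [0,0,0],"twist": 0.0,"grip": 1},{"offset": [0,0,15],"twist": 0.0,"grip": 1},{"offset": [0,0,40],"twist": 0.0,"grip": 1},{"offset": [0,0,65],"twist": 0.0,"grip": 1}]}}

```text
time: 6.15
tool_pos: [0.5341, -0.0021, 0.2443]
tool_rot: [0.001, -0.074, 0.997, -0.0]
contact_force: [-0.0, -0.3, -0.7]
gripper_width: 0.996
```

Call:
{"op": "play_rows", "data": {"increments": [{"offset": [0,0,20],"twist": 0,"grip": 1},{"offset": [0,0,35],"twist": 0,"grip": 1},{"offset": [0,0,43],"twist": 0,"grip": 1},{"offset": [0,0,43],"twist": 0,"grip": 1},{"offset": [0,0,43],"twist": 0,"grip": 1}]}}

```text
time: 6.57
tool_pos: [0.5337, -0.002, 0.2011]
tool_rot: [-0.0, -0.074, 0.997, 0.0]
contact_force: [1.1, 0.1, 0.8]
gripper_width: 0.999
```

Call:
{"op": "play_rows", "data": {"increments": [{"offset": [0,0,0],"twist": 0,"grip": 0.7},{"offset": [0,0,0],"twist": 0,"grip": 0.4},{"offset": [0,0,0],"twist": 0,"grip": 0.3},{"offset": [0,0,0],"twist": 0,"grip": 0.3},{"offset": [0,0,0],"twist": 0,"grip": 0.3}]}}

```text
time: 6.98
tool_pos: [0.5345, -0.0021, 0.2028]
tool_rot: [0.001, -0.074, 0.997, -0.0]
contact_force: [-0.0, -0.5, 5.8]
gripper_width: 0.576
```

Call:
{"op": "play_rows", "data": {"increments": [{"offset": [0,0,0],"twist": 0,"grip": 0.3},{"offset": [0,0,-10],"twist": 0,"grip": 0.3},{"offset": [0,0,-40],"twist": 0,"grip": 0.3},{"offset": [0,0,-80],"twist": 0,"grip": 0.3},{"offset": [0,0,-115],"twist": 0,"grip": 0.3}]}}

```text
time: 7.4
tool_pos: [0.5327, -0.0018, 0.3165]
tool_rot: [-0.002, -0.074, 0.997, 0.0]
contact_force: [1.8, -0.9, -1.8]
gripper_width: 0.583
```

Call:
{"op": "play_rows", "data": {"increments": [{"offset": [0,0,-20],"twist": 0,"grip": 0.3},{"offset": [2,20,-40],"twist": 0,"grip": 0.3},{"offset": [5,55,-45],"twist": 0,"grip": 0.3},{"offset": [5,90,-45],"twist": 0,"grip": 0.3},{"offset": [5,125,-45],"twist": 0,"grip": 0.3}]}}

```text
time: 7.82
tool_pos: [0.5094, 0.1219, 0.3618]
tool_rot: [0.0, -0.073, 0.997, 0.0]
contact_force: [1.0, 0.7, -2.8]
gripper_width: 0.579
```

Call:
{"op": "play_rows", "data": {"increments": [{"offset": [2,35,0],"twist": 0,"grip": 0.3},{"offset": [4,70,0],"twist": 0,"grip": 0.3},{"offset": [6,105,0],"twist": 0.02,"grip": 0.3},{"offset": [6,135,0],"twist": 0.02,"grip": 0.3},{"offset": [6,143,0],"twist": 0.02,"grip": 0.3}]}}

```text
time: 8.23
tool_pos: [0.4815, 0.2646, 0.3605]
tool_rot: [-0.001, -0.066, 0.998, 0.001]
contact_force: [-0.2, -0.3, -2.0]
gripper_width: 0.584
```

Call:
{"op": "play_rows", "data": {"increments": [{"offset": [0,0,0],"twist": 0,"grip": 0.3},{"offset": [0,0,0],"twist": 0,"grip": 0.3}]}}

```text
time: 8.4
tool_pos: [0.4829, 0.2613, 0.3605]
tool_rot: [-0.001, -0.065, 0.998, -0.001]
contact_force: [-0.0, 0.2, -2.4]
gripper_width: 0.582
```

```bash
python3 - <<'E'
from h import *
to((.4835,.262,.26))
im=manip.grab_frame("wrist")
cv2.imwrite("pics/w3.png",im)
K=manip.get_calibration("wrist");np.savez("w3.npz",T=K["T"])
look("wrist",["tank","switch_1_center"])
E
```

```text
t 8.4 pos [0.4829 0.2613 0.3605] tooly yaw 0.129 F [-0.   0.2 -2.4] w 0.582
offset [ -0.9   0.8 100.5]
wrist switch_1_center 0.96 [ 0.635 -0.02   0.035] [-0.297, 0.096, 0.339]
wrist switch_1_center 0.89 [ 0.504 -0.141  0.036] [-0.4, -0.042, 0.295]
wrist switch_1_center 0.61 [ 0.428 -0.219  0.033] [-0.468, -0.125, 0.272]
```

View pics/w3.png

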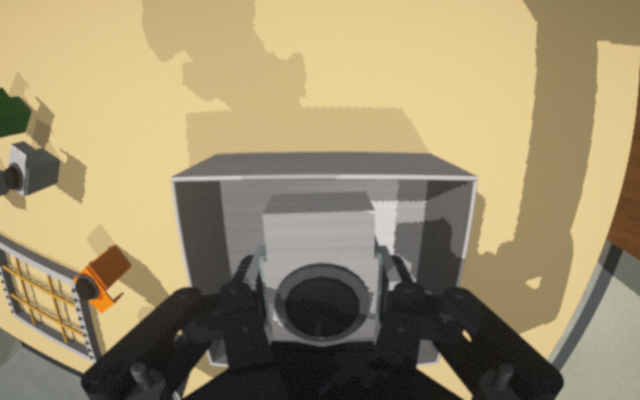

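```bash
python3 - <<'E'
from h import *
to((.4835,.262,.26))
t=np.array(manip.state()["tool_pos"])[:2]
ax=np.array([np.cos(.129),np.sin(.129)]);ay=np.array([-ax[1],ax[0]])
for n,p,z in(("rimL",(175,178),.115),("rimR",(476,178),.115),("rimM",(325,177),.115),("lipL",(263,212),.2295),("lipR",(374,212),.2295),("liplowL",(265,194),.2045),("liplowR",(372,194),.2045),("cap",(320,304),.2355),("capfullrim",(319,303),.23)):
    q=wr2w(*p,z)[:2]; print(n,np.round(q,4),"rel tool local",np.round([(q-t)@ax*1e3,(q-t)@ay*1e3],1))
E
```

```text
t 8.55 pos [0.4835 0.2603 0.3609] tooly yaw 0.127 F [ 0.3  0.3 -2.7] w 0.583
offset [ -0.3   1.8 100.9]
rimL [0.4698 0.1437] rel tool local [ -28.5 -113.8]
rimR [0.4402 0.3748] rel tool local [-28.1 119.1]
rimM [0.4559 0.2583] rel tool local [-27.6   1.6]
lipL [0.4449 0.234 ] rel tool local [-41.7 -21.1]
lipR [0.44   0.2723] rel tool local [-41.6  17.6]
liplowL [0.446  0.2303] rel tool local [-41.  -24.9]
liplowR [0.4402 0.2756] rel tool local [-40.9  20.8]
cap [0.4765 0.258 ] rel tool local [-7.2 -1.3]
capfullrim [0.4801 0.258 ] rel tool local [-3.7 -1.8]
```

Call:
{"op": "play_rows", "data": {"increments": [{"offset": [0,0,25],"twist": 0,"grip": 0.3},{"offset": [0,0,50],"twist": 0,"grip": 0.3},{"offset": [0,0,75],"twist": 0,"grip": 0.3},{"offset": [0,0,90],"twist": 0,"grip": 0.3},{"offset": [0,0,95],"twist": 0,"grip": 0.3}]}}

```text
time: 8.97
tool_pos: [0.4823, 0.2598, 0.2625]
tool_rot: [-0.003, -0.063, 0.998, -0.001]
contact_force: [-1.3, -0.2, -2.3]
gripper_width: 0.584
```

Call:
{"op": "play_rows", "data": {"increments": [{"offset": [0,0,3],"twist": 0,"grip": 0.3},{"offset": [0,0,6],"twist": 0,"grip": 0.3},{"offset": [0,0,9],"twist": 0,"grip": 0.3},{"offset": [0,0,9],"twist": 0,"grip": 0.3}]}}

```text
time: 9.3
tool_pos: [0.4837, 0.2614, 0.258]
tool_rot: [0.001, -0.064, 0.998, 0.0]
contact_force: [-1.0, 0.6, -2.0]
gripper_width: 0.579
```

```bash
python3 - <<'E'
from h import *
to((.4835,.262,.249))
im=manip.grab_frame("wrist")
cv2.imwrite("pics/w4.png",im[100:380,120:520])
E
```

```text
t 9.3 pos [0.4837 0.2614 0.258 ] tooly yaw 0.128 F [-1.   0.6 -2. ] w 0.579
offset [0.1 0.6 9. ]
```

View pics/w4.png

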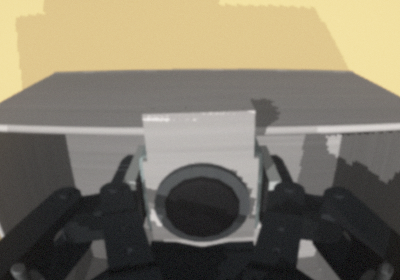

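The lip now reaches past the rim (rim at row ~129 of the crop, lip's outer edge at ~111), so the wall is under the slot. I'll go on slowly until it makes contact.

Call:
{"op": "play_rows", "data": {"increments": [{"offset": [0,0,2],"twist": 0,"grip": 0.3},{"offset": [0,0,4],"twist": 0,"grip": 0.3},{"offset": [0,0,6],"twist": 0,"grip": 0.3},{"offset": [0,0,6],"twist": 0,"grip": 0.3}]}}

```text
time: 9.68
tool_pos: [0.4831, 0.2614, 0.2508]
tool_rot: [-0.0, -0.064, 0.998, -0.0]
contact_force: [-1.1, -0.6, -2.6]
gripper_width: 0.579
```

Call:
{"op": "play_rows", "data": {"increments": [{"offset": [0,0,1],"twist": 0,"grip": 0.3},{"offset": [0,0,2],"twist": 0,"grip": 0.3},{"offset": [0,0,2],"twist": 0,"grip": 0.3}]}}

```text
time: 9.93
tool_pos: [0.4835, 0.2617, 0.2507]
tool_rot: [0.0, -0.064, 0.998, 0.0]
contact_force: [-2.6, -0.1, 3.6]
gripper_width: 0.578
```

Call:
{"op": "play_rows", "data": {"increments": [{"offset": [0,0,0.5],"twist": 0,"grip": 0.3},{"offset": [0,0,1],"twist": 0,"grip": 0.3},{"offset": [0,0,1],"twist": 0,"grip": 0.3}]}}

```text
time: 10.18
tool_pos: [0.4837, 0.2617, 0.2506]
tool_rot: [0.0, -0.064, 0.998, 0.0]
contact_force: [-6.5, -1.6, 9.2]
gripper_width: 0.58
```

Call:
{"op": "play_rows", "data": {"increments": [{"offset": [0,0,-1],"twist": 0,"grip": 0.6},{"offset": [0,0,-1],"twist": 0,"grip": 0.65},{"offset": [0,0,-1],"twist": 0,"grip": 0.75},{"offset": [0,0,-1],"twist": 0,"grip": 0.9},{"offset": [0,0,-1],"twist": 0,"grip": 1}]}}

```text
time: 10.6
tool_pos: [0.4833, 0.2614, 0.249]
tool_rot: [-0.0, -0.064, 0.998, -0.0]
contact_force: [0.3, -0.2, 0.1]
gripper_width: 0.994
```

Call:
{"op": "play_rows", "data": {"increments": [{"offset": [0,0,0],"twist": 0,"grip": 1},{"offset": [0,0,0],"twist": 0,"grip": 1},{"offset": [0,0,-15],"twist": 0,"grip": 1},{"offset": [0,0,-40],"twist": 0,"grip": 1},{"offset": [0,0,-75],"twist": 0,"grip": 1}]}}

```text
time: 11.02
tool_pos: [0.4821, 0.261, 0.3215]
tool_rot: [-0.003, -0.064, 0.998, -0.001]
contact_force: [-0.1, 0.6, -0.2]
gripper_width: 0.999
```

Call:
{"op": "play_rows", "data": {"increments": [{"offset": [0,0,-35],"twist": 0,"grip": 1},{"offset": [0,0,-60],"twist": 0,"grip": 1},{"offset": [0,0,-60],"twist": 0,"grip": 1},{"offset": [0,0,-60],"twist": 0,"grip": 1}]}}

```text
time: 11.35
tool_pos: [0.4836, 0.2616, 0.3866]
tool_rot: [0.002, -0.064, 0.998, 0.001]
contact_force: [0.1, -0.2, -0.8]
gripper_width: 0.999
```

```bash
python3 - <<'E'
from h import *
to((.4835,.262,.249))
im=manip.grab_frame("wrist");im2=manip.grab_frame("side")
a=im[80:400,130:530]; b=cv2.resize(im2[100:220,190:340],(400,320),interpolation=cv2.INTER_CUBIC)
cv2.imwrite("pics/w5.png",np.hstack([a,b]))
look("wrist",["switch_1_center"]);look("side",["switch_1_center","brush","beaker","frame"])
manip.grab_frame("top");look("top",["switch_1_center"])
E
```

```text
t 11.35 pos [0.4836 0.2616 0.3866] tooly yaw 0.128 F [ 0.1 -0.2 -0.8] w 0.999
offset [  0.7   0.2 137.6]
wrist switch_1_center 0.88 [ 0.428 -0.217  0.031] [-0.466, -0.132, 0.296]
wrist switch_1_center 0.81 [ 0.501 -0.142  0.032] [-0.402, -0.054, 0.319]
wrist switch_1_center 0.81 [ 0.632 -0.022  0.033] [-0.299, 0.086, 0.361]
side switch_1_center 0.89 [ 0.509 -0.141  0.036] [-0.087, 0.105, 1.132]
side switch_1_center 0.6 [ 0.43  -0.208  0.036] [-0.128, 0.172, 1.065]
side brush 0.72 [0.488 0.262 0.082] [-0.283, -0.179, 1.344]
side brush 0.71 [ 0.605 -0.47   0.   ] [0.144, 0.311, 0.981]
side beaker 0.98 [0.781 0.073 0.003] [0.062, -0.095, 1.374]
side frame 0.6 [ 0.767 -0.236  0.004] [0.186, 0.107, 1.176]
top switch_1_center 0.98 [ 0.642 -0.018  0.035] [-0.064, -0.027, 0.945]
top switch_1_center 0.76 [ 0.507 -0.142  0.041] [0.056, 0.109, 0.916]
top switch_1_center 0.72 [ 0.43  -0.221  0.036] [0.133, 0.188, 0.907]
```

View pics/w5.png

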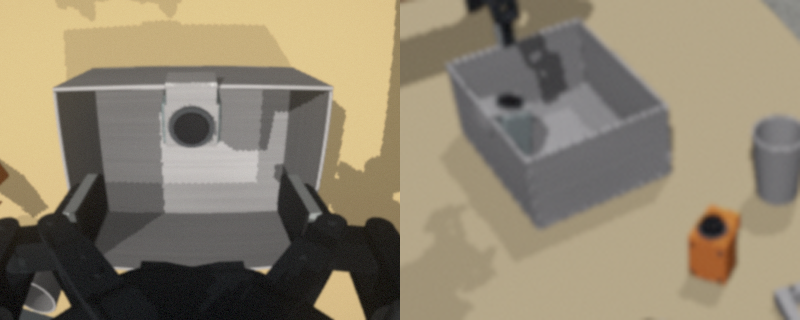

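```bash
python3 -c "
from plant import manip
print(manip.job_done())"
```

```text
the job is handed in; nothing more can be done
None
```

The sound switch is hanging by its lip on the tank's robot-side (-x) wall with its cap down, and the job was handed in at about 11.5 s of the allowed 69 s.

**Finding the sound one:** I pressed the grey switch nearest the tank first. It resisted up to about 6 N, fell to 0 N and stayed down, so I did not need to press the other two.

**Last checks:**
- **Hanging:** The final pictures show the lip over the rim and the switch upright inside the tank with its cap low. The rim took the load as I lowered it, and its centre then read about 82 mm high. That reading came from a detection labelled "brush", but its position matches the hanging switch; the switch detector itself did not report it there.
- **Cap:** I judged it down by the force drop and the pictures. Its travel was not measured directly after hanging.
- **Other things on the bench:** The middle soft switch, frame, brush and beaker read within about 5 mm of their start positions. The far soft switch was not re-detected at the end, but the arm never went near it. Nothing was done to the green and orange look-alikes.
- **Gripper:** It is open and clear, well above the tank.

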